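Fit the retaining spring across a toiletry tray

TASK

Fit the tray's guard spring: first feel its pin fully down into the hole of the small wooden block, with the spring slack. Then pull the frame at its other end over the ramped cleat until the cross bar drops behind the cleat onto the tray floor and the spring stays stretched by itself, with the pin still fully down. Do not shift or tip the soap pump, cup, dish or comb.

Things in the scene. Friction and masses are not known exactly. Their poses are not given: they have to be found in the camera images.
- tray: Fixed bamboo tray, 440 mm (its x) by 480 mm (its y), origin under its centre. Its floor is 8 mm thick; the rim is 8 mm thick and its top is 22 mm above the refrigerator top. Its +y axis (to 5 degrees or so) runs along the spring's fitted line, from block to cleat.
- anchor: Fixed wooden base plate on the tray floor, 86 x 86 mm, 4 mm thick; origin under its centre. A 56 x 56 mm block is fixed on it, its top 21 mm above the tray floor, with a vertical round through hole in the block's middle, 15 mm across, mouth chamfered 2 mm. The block and its hole sit up to 6 mm off the plate's centre in x and in y, differently each time, so feel for the hole.
- cleat: Fixed wooden cleat on the tray floor, 24 mm wide (x), 18 mm high. Origin at the foot of its upright back face; +y points away from the block, the way the spring is pulled. A level crest runs from y = 0 to -9 mm, then a ramp falls to the floor at y = -38 mm, facing the block. The back face is 213 to 237 mm from the hole's axis.
- spring: Loose guided tension spring lying in the tray, long axis +y. Origin: tip of the pin (12 mm thick, 20 mm long, chamfered) that points down from the head. Head: grey block 28 mm (x) x 40 mm (y), z = 20 to 60 mm, over the pin. From its +y face a 70 mm steel coil, 20 mm thick, axis at z = 36 mm, runs to the frame. Pin seated: head stands on the block, tip 1 mm over the tray floor. 140 to 280 g.
- head_top (a point): Middle of the head's top face, 60 mm above the pin tip. Axes as the spring. With the pin seated the head's underside is 21 mm above the tray floor, so fingers wider than the head must stay above the 56 mm block. Pulling the frame over the cleat can lift the pin part-way and leave it stuck: press the head down again (up to 20 N).
- stirrup_bar (a point): Lower edge, middle, of the inner face of the frame's far cross bar; axes as the spring; 168 mm along +y from the pin when slack. Frame: a loop open above and below, inside 104 mm (x) x 70 mm (y); sides 7 mm thick, 32 mm high; cross bar 8 mm thick, 36 mm high. Fingers fit down inside it either side of the cleat and push the bar to +y. The loop's other end bar spans z = 22 to 46 mm.
- stirrup (a joint): Stretch of the spring, m: 0 unstretched, at most 0.085; the pull is 1.5 N at 0 and grows by 140 N per m (about 9 N when fitted, stretched 45 to 69 mm).
- pump: Grey plastic soap pump standing at the tray's back, 66 mm thick, 165 mm high; origin under its centre.
- cup: White toothbrush cup, 72 mm across the rim, 92 mm high; origin under its centre.
- dish: White ceramic dish, 100 mm across, 22 mm high; origin under its centre.
- comb: Flat comb lying beyond the cleat's end of the tray, 150 x 30 mm, 5 mm thick; origin under its middle, long along its x.
Mind the look-alikes: they are no part of the job. Leave any orange look-alike of the spring alone.

How it is judged:
On the way:
1. the pin is down in the hole while the spring is still slack (horizontal distance between spring and anchor below 0.014 m and z of spring in the frame of anchor below 0.009 m and value of joint stirrup below 0.03 m), for 0.2 s.
At the end, for the whole second after the job is handed in: Pin in the hole (tip within 14 mm of the plate's centre, 12 mm or more below the block's top); spring stretched over 40 mm; bar -4 to 8 mm behind the cleat's back face, under 8 mm above the tray floor, its middle within 40 mm of the cleat's; spring level within 0.15 rad, at rest (horizontal distance between spring and anchor below 0.014 m and z of spring in the frame of anchor below 0.009 m and value of joint stirrup above 0.04 m and y of stirrup_bar in the frame of cleat between -0.004 and 0.008 m and z of stirrup_bar in the frame of cleat below 0.008 m and x of stirrup_bar in the frame of cleat between -0.04 and 0.04 m and angle between spring's own z axis and vertical below 0.15 rad and linear speed of spring below 0.02 m/s and velocity of joint stirrup below 0.02 m/s); the robot touches nothing.
It fails at once if the soap pump was moved over 25 mm or tipped (distance of pump from where it was at the start of the episode above 0.025 m or angle between pump's own z axis and vertical above 0.35 rad).
It fails at once if the cup was moved over 25 mm or tipped (distance of cup from where it was at the start of the episode above 0.025 m or angle between cup's own z axis and vertical above 0.35 rad).
It fails at once if the dish was moved over 25 mm (distance of dish from where it was at the start of the episode above 0.025 m).
It fails at once if the comb was moved over 25 mm (distance of comb from where it was at the start of the episode above 0.025 m).
It also fails if it takes over 72 s, if anything falls off the work surface, if the arm or the gripper's body presses on something with over 40 N, if the wrist force passes 120 N, or if a joint passes its speed limit or range.

ROBOT

A 6-joint arm with a two-finger parallel gripper is mounted at the origin on the work surface. World frame = base frame: x ahead of the robot, y to its left, z up, the work surface at z = 0. Lengths are in m, angles in rad, forces in N, time in s.
With the tool pointing down it reaches from about 0.325 to 0.775 m from the base axis. Payload 9.3 kg.
Tool frame: the origin (TCP) lies at the very end of the fingers, on their centre line; the grasp point (between the pads) lies 19 mm behind it; x points along the fingers, y is the direction in which the jaws open and shut, and the axes are right-handed (so a half turn about x gives the same grasp; the last joint's range is limited). The gripper opens to 85 mm and grips with 20 to 120 N. Pads are 22 mm wide; open, the fingers measure 114 mm over their backs; the gripper's body (76 mm by 85 mm) begins 54 mm behind the grasp point. The pads swing forward as they close: fully open they stand 13 mm farther back than shut.
Start: joints at [-0.153, 0.259, 0.021, 1.334, 0, 1.418], TCP at [0.55, -0, 0.231] pointing down, gripper open.
Joint ranges: [-3.04, 3.04], [-0.91, 1.82], [-1.04, 1.36], [-1.92, 1.95], [-1.52, 1.45], [-3.14, 3.14]. Speed limits (rad/s): [2.22, 2.22, 2.79, 3.14, 3.14, 3.14].

INTERFACE

Orientations are given as a unit quaternion [x, y, z, w].
In Python, from rig import * gives the robot as it stands.
- The arm moves only by the tool drive_tool, never from a script. Its argument "rows" is a list of rows, each a list of 4 numbers: the shift along the tool's x, y, z in cm, then the turn about the tool's x in rad. A call has 1 to 10 rows; each row shifts and turns the commanded pose from where the row before left it, along the tool's axes as they then stand; what a row does not reach is not made up. A row lasts 1/10 s, in which the tool goes at most 50 mm and 8.59 degrees, less where a joint would pass 70% of its speed; a pose out of reach is approached as far as the arm can. A call with a gripper value outside its range is refused whole. "jaw" is the finger opening in cm, from 0 to 8.54, set as the call begins (left out, the last holds). The fingers move at their own pace and stop on an object; the grip force is fixed at half the most. Time passes only in rows, so rows that do not move let the fingers close. It gives the time, the measured TCP pose, the force and the opening at its end, in the units of the state.
- observe(): the state, without advancing time (a new reading comes with each control period).
- get_image(name): name is "scene" or "side" or "wrist"; returns a dict with "image" (480x640x3 uint8, red, green, blue), "fx", "fy", "cx", "cy" (pixels), "origin" and "rotation" of the camera in the world. Camera axes: x right, y down, z forward; pixel columns grow to the right and rows downward; lengths in m; the calibration is good to about 2 mm. The wrist camera is an equidistant fisheye: a pixel r from the principal point sees the ray r / f radians off the axis. A picture is of the moment at which its call begins. There is no depth.
- sign_off(): hands the job in, once; it reports no verdict.
The state is a dict: "time": time; "joint_pos": joint angles; "joint_velocities": joint speeds; "joint_efforts": joint torques, N m; "position": TCP position; "tool_rot": TCP orientation; "contact_force": force on the tool from outside, world axes, zero at the start; "ft_torque": the same for the moment, N m; "opening": opening from 0.0 (shut) to 1.0 (fully open).
Only numpy, scipy, OpenCV 4.12 (cv2) and the standard library are available. Lean on these libraries where they do the work, as an engineer would, in place of code of your own. Each camera call takes 0.05 s, during which the arm holds its last target. There are 200 camera calls.

## Working session

There is one attempt and no reset: what is moved stays moved. The work goes in short steps, Python scripts to look and compute and a tool call to move; the robot and the scene stay as the last step left them, time stands still between calls to the robot, and variables do not carry over. Pictures are saved under pics/ and viewed, about 8 in all and at most 12, crops included, and the job is handed in when it is done.

Besides the shell and the picture viewer there is one more tool, called by a JSON object that holds its "name" and its "arguments". drive_tool: Moves the arm, as the interface text tells. Its arguments: {"type":"object","properties":{"rows":{"type":"array","items":{"type":"array","items":{"type":"number"}}},"jaw":{"type":"number"}},"required":["rows"]}

```bash
mkdir -p pics; ls; cat > h.py <<'E'
from rig import *
import numpy as np, cv2
from scipy.spatial.transform import Rotation as R
def ray(c,u,v,fish=False):
    x=(u-c["cx"])/c["fx"]; y=(v-c["cy"])/c["fy"]
    if fish:
        r=np.hypot(x,y); d=np.array([np.sin(r)*x/max(r,1e-9),np.sin(r)*y/max(r,1e-9),np.cos(r)])
    else: d=np.array([x,y,1.])
    return np.array(c["origin"]),np.array(c["rotation"])@d
def onz(c,u,v,z,fish=False):
    o,d=ray(c,u,v,fish); return o+d*(z-o[2])/d[2]
def proj(c,p,fish=False):
    q=np.array(c["rotation"]).T@(np.array(p)-np.array(c["origin"]))
    if fish:
        r=np.hypot(q[0],q[1]); t=np.arctan2(r,q[2]); x,y=q[0]/r*t,q[1]/r*t
    else: x,y=q[0]/q[2],q[1]/q[2]
    return c["cx"]+c["fx"]*x,c["cy"]+c["fy"]*y
def tri(c1,p1,c2,p2,f1=False,f2=False):
    o1,d1=ray(c1,*p1,f1);o2,d2=ray(c2,*p2,f2)
    A=np.stack([d1,-d2],1);s=np.linalg.lstsq(A,o2-o1,rcond=None)[0]
    a,b=o1+s[0]*d1,o2+s[1]*d2; return (a+b)/2,np.linalg.norm(a-b)
def snap(n,f):
    c=get_image(n); cv2.imwrite(f"pics/{f}.png",c["image"][:,:,::-1]); np.save(f"pics/{f}.npy",c,allow_pickle=True); return c
def load(f): return np.load(f"pics/{f}.npy",allow_pickle=True).item()
E
python3 - <<'E'
from h import *
for n in("scene","side","wrist"):
    c=snap(n,n+"0"); print(n,c["fx"],c["cx"],c["cy"],c["origin"],np.round(c["rotation"],3).tolist())
print(observe())
E
```

```text
pics
scene 542.709005485117 314.38424165587475 239.6248388601244 [1.07060905 0.42521517 0.92853858] [0.355, 0.879, -0.292, -0.127]
side 510.4330003544769 321.14521798142425 237.62729582037375 [0.19569462 0.49228798 0.53884977] [-0.296, 0.837, -0.431, 0.164]
wrist 371.64829954431775 325.7364979365039 237.6901006756576 [0.54974701 0.07661565 0.37462975] [0.989, 0.0, -0.0, 0.15]
{'time': 0.15, 'joint_pos': array([-1.52609619e-01,  2.59081771e-01,  2.09235941e-02,  1.33368873e+00,
        1.27876443e-05,  1.41821404e+00]), 'joint_velocities': array([-0.00068783, -0.00177442,  0.00260691, -0.00024498,  0.00100025,
        0.0005018 ]), 'joint_efforts': array([ 3.21120227e-03, -5.55970466e+01,  3.44662285e+01,  1.13262911e-02,
       -1.37106272e-04,  2.85134706e-05]), 'position': array([5.49787446e-01, 2.65236036e-05, 2.30789853e-01]), 'tool_rot': array([ 0.49979074,  0.50029529, -0.50022279,  0.4996909 ]), 'contact_force': array([-0.6344101 ,  0.59901533,  0.03991976]), 'ft_torque': array([ 0.02106686,  0.04098204, -0.00070302]), 'opening': 1.0040372002213631}
```

View pics/scene0.png

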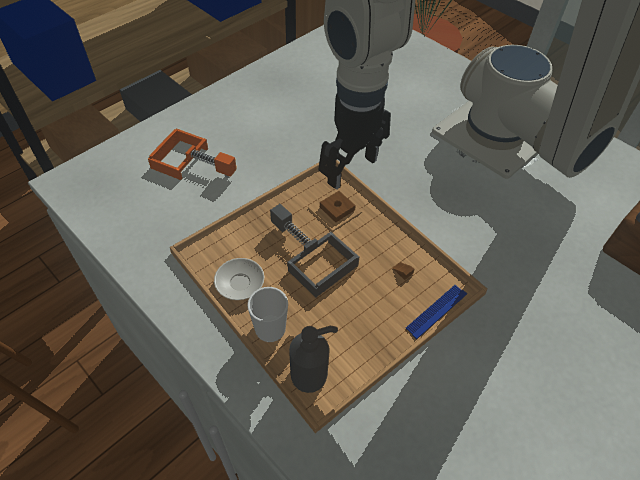

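View pics/wrist0.png

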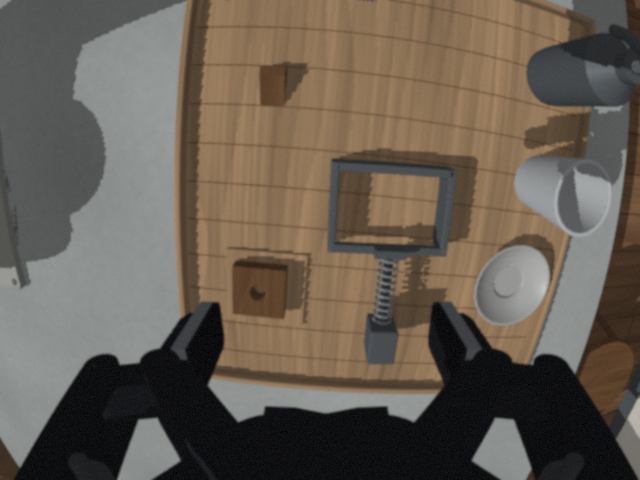

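View pics/side0.png

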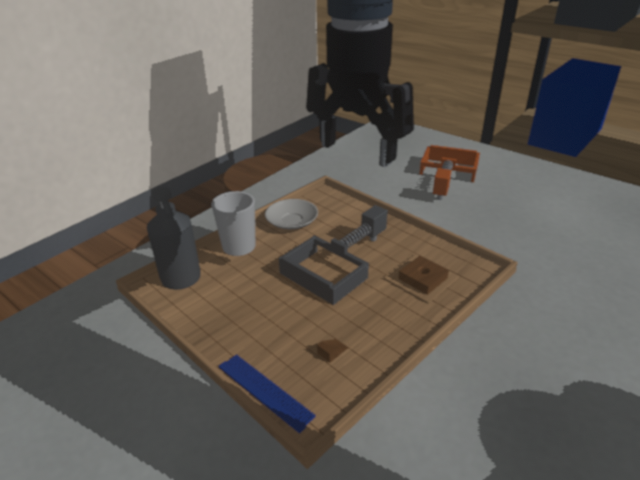

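```bash
sed -i 's/np.array(c\["rotation"\])/R.from_quat(c["rotation"]).as_matrix()/g' h.py; python3 - <<'E'
from h import *
w=load("wrist0");s=load("scene0");d=load("side0")
print(R.from_quat(observe()["tool_rot"]).as_matrix().round(2))
im=np.hstack([cv2.resize(w["image"][230:390,210:430],None,fx=2.4,fy=2.4,interpolation=2)[:384],cv2.resize(s["image"][180:308,255:345],None,fx=3,fy=3,interpolation=2)])
im2=np.hstack([cv2.resize(d["image"][190:310,270:460],None,fx=3,fy=3,interpolation=2)])
im2=cv2.copyMakeBorder(im2[:360],0,0,0,max(0,im.shape[1]-im2.shape[1]),0)
cv2.imwrite("pics/crop0.png",im[:,:,::-1]); cv2.imwrite("pics/crop1.png",im2[:,:,::-1]);print(im.shape)
# floor-plane points: block base etc
for n,(u,v),z in[("blocktop c",(258,291),.029),("cleat far top",(273,66),.026),("head",(381,345),.068)]:
    print(n,onz(w,u,v,z,True).round(4))
print("scene", onz(s,337,203,.029).round(4),onz(d,426,270,.029).round(4))
E
```

```text
[[-0.  1. -0.]
 [ 0. -0. -1.]
 [-1. -0. -0.]]
(384, 798, 3)
blocktop c [ 0.4793 -0.0891  0.029 ]
cleat far top [0.5009 0.134  0.026 ]
head [ 0.6043 -0.1299  0.068 ]
scene [ 0.4782 -0.0917  0.029 ] [ 0.4768 -0.0936  0.029 ]
```

View pics/crop0.png

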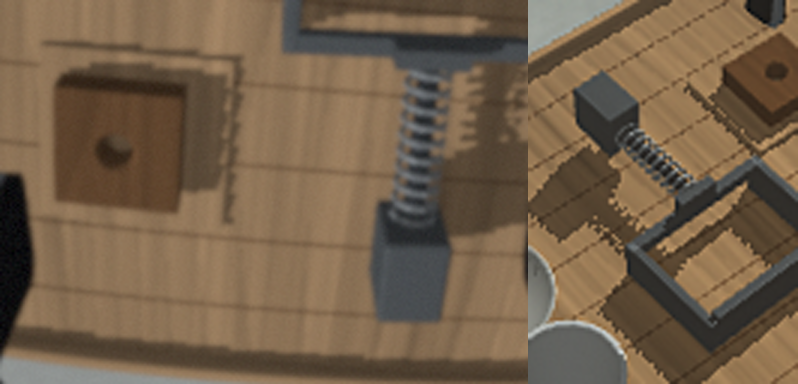

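```bash
python3 - <<'E'
from h import *
w=load("wrist0");s=load("scene0");d=load("side0")
print("hole",tri(w,(257.5,292.5),s,(337.7,203.7),True), tri(w,(257.5,292.5),d,(426,270.5),True))
print("headtop",tri(w,(381,348),s,(281,212.7),True))
print("headtop wrist@z",onz(w,381,348,.068,True),onz(s,281,212.7,.068))
# coil/frame joint, bar top corners (outer, far) in wrist & scene
for n,a in {"barL":(333,159),"barR":(453,170),"nearL":(329,250),"nearR":(445,254)}.items(): print(n,onz(w,*a,.045,True).round(4))
# wood cleat mask
im=cv2.cvtColor(w["image"],cv2.COLOR_RGB2HSV)
for n,(u,v),z in [("cl backL",(261,66),.026),("cl backR",(286,66),.026),("foot ramp L",(261,104),.008),("foot ramp R",(284,105),.008)]: print(n,onz(w,u,v,z,True).round(4))
# tray rim inner left line
for p in[(188,60),(183,200),(190,330)]: print("rim",onz(w,*p,.022,True).round(4))
E
```

```text
hole (array([ 0.47861964, -0.08989053,  0.02925879]), np.float64(0.0014984173508046828)) (array([ 0.47744924, -0.09270998,  0.02748346]), np.float64(0.0025636441022307173))
headtop (array([ 0.60497582, -0.13369962,  0.06535597]), np.float64(0.0026799039546923933))
headtop wrist@z [ 0.60457578 -0.13351038  0.068     ] [ 0.60686566 -0.13039951  0.068     ]
barL [0.556  0.0468 0.045 ]
barR [0.6671 0.0395 0.045 ]
nearL [ 0.5527 -0.0381  0.045 ]
nearR [ 0.6661 -0.0426  0.045 ]
cl backL [0.4896 0.1345 0.026 ]
cl backR [0.513  0.1335 0.026 ]
foot ramp L [0.4864 0.0991 0.008 ]
foot ramp R [0.5091 0.0974 0.008 ]
rim [0.4159 0.1474 0.022 ]
rim [0.4046 0.0068 0.022 ]
rim [ 0.3922 -0.1455  0.022 ]
```

{"name": "drive_tool", "arguments": {"rows": [[2,3,4,0],[2,2,4,0],[0,0,3,0],[0,0,0,0]]}}

```text
time: 0.55
position: [0.5978, -0.1104, 0.191]
tool_rot: [-0.5, -0.5, 0.501, -0.499]
contact_force: [-0.1, -0.3, 0.9]
opening: 1.002
```

{"name": "drive_tool", "arguments": {"rows": [[0,0.7,2.2,0.045],[3,0,0,0],[3,0,0,0],[2,0,0,0],[0,0,0,0]], "jaw": 6}}

```text
time: 1.05
position: [0.6032, -0.128, 0.1101]
tool_rot: [-0.51, -0.49, 0.512, -0.487]
contact_force: [-0.1, -0.1, 0.2]
opening: 0.699
```

```bash
python3 - <<'E'
from h import *
w=snap("wrist","w1")
print(observe()["position"],proj(w,[.605,-.132,.068],True),proj(w,[.478,-.0905,.029],True))
d=snap("side","d1")
im=np.hstack([w["image"],w["image"][:,:0]]); cv2.imwrite("pics/w1d.png",np.vstack([cv2.resize(w["image"],(400,300)),])[:,:,::-1]) 
im=np.hstack([cv2.resize(w["image"][200:480],(400,175)),cv2.resize(d["image"][100:380,200:520],(400,350))[:175]])
cv2.imwrite("pics/w1.png",w["image"][:,:,::-1])
E
```

```text
[ 0.60415585 -0.12835117  0.11204871] (np.float64(329.7025928774786), np.float64(277.37273046632606)) (np.float64(138.62415602879122), np.float64(201.6601275759412))
```

View pics/w1.png

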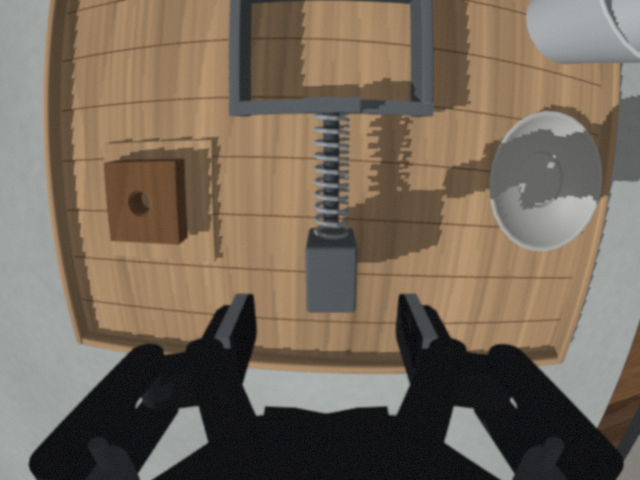

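{"name": "drive_tool", "arguments": {"rows": [[2,0.15,0.5,0],[2,0,0,0],[2,0,0,0],[1,0,0,0],[0,0,0,0]]}}

```text
time: 1.65
position: [0.6061, -0.134, 0.0427]
tool_rot: [-0.511, -0.489, 0.511, -0.488]
contact_force: [0.1, -0.2, -0.4]
opening: 0.704
```

{"name": "drive_tool", "arguments": {"rows": [[0,0,0,0],[0,0,0,0],[0,0,0,0],[0,0,0,0],[0,0,0,0],[0,0,0,0],[0,0,0,0]], "jaw": 1.5}}

```text
time: 2.35
position: [0.6068, -0.1344, 0.0442]
tool_rot: [0.511, 0.488, -0.511, 0.489]
contact_force: [0.1, 0.7, 4.5]
opening: 0.316
```

{"name": "drive_tool", "arguments": {"rows": [[-1,0,0,0],[-1,0,0,0],[-1,0,0,0],[-0.6,0,0,0],[0,0,0,0],[0,0,0,0]]}}

```text
time: 2.95
position: [0.606, -0.1342, 0.0787]
tool_rot: [-0.511, -0.489, 0.511, -0.489]
contact_force: [0.6, 0.4, -1.6]
opening: 0.317
```

```bash
python3 - <<'E'
from h import *
w=snap("wrist","w2");d=snap("side","d2");s=snap("scene","s2")
o=observe();print(o["position"],o["contact_force"],o["ft_torque"])
a=cv2.resize(w["image"],(400,300)); b=cv2.resize(d["image"][130:310,250:490],(400,300))
e=cv2.resize(s["image"][150:300,240:440],(400,300))
cv2.imwrite("pics/c2.png",np.vstack([np.hstack([a,b]),np.hstack([e,cv2.resize(w["image"][180:360,200:440],(400,300))])])[:,:,::-1])
E
```

```text
[ 0.60585323 -0.1341097   0.07819718] [-0.03065726  0.73178213 -1.70687051] [-0.07337608 -0.00430536  0.015763  ]
```

View pics/c2.png

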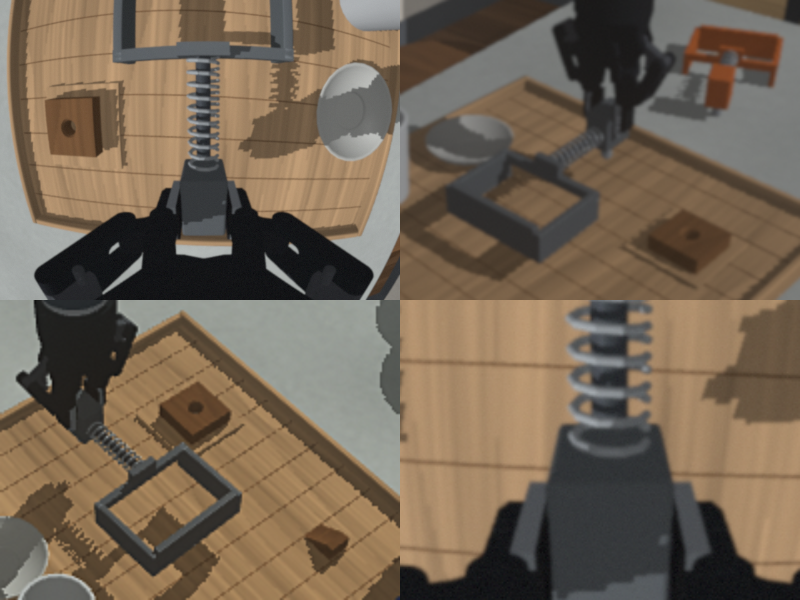

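{"name": "drive_tool", "arguments": {"rows": [[0,0,0,0.05],[0,-2.5,-0.6,0],[0,-2.5,-0.6,0],[0,-2.5,-0.6,0],[0,-2.5,-0.6,0],[0,-2,-0.4,0],[0,-1.15,-0.3,0],[0,0,0,0],[0,0,0,0]]}}

```text
time: 4.0
position: [0.4791, -0.0912, 0.0789]
tool_rot: [0.523, 0.475, -0.523, 0.476]
contact_force: [0.1, 0.0, -1.8]
opening: 0.312
```

```bash
python3 - <<'E'
from h import *
w=snap("wrist","w3");d=snap("side","d3");s=snap("scene","s3")
o=observe();print(o["position"],o["contact_force"],o["ft_torque"],R.from_quat(o["tool_rot"]).as_matrix().round(3))
b=cv2.resize(d["image"][180:330,330:530],(800,600),interpolation=2)
cv2.imwrite("pics/c3.png",np.hstack([cv2.resize(b,(400,300)),cv2.resize(s["image"][120:270,270:470],(400,300),interpolation=2)])[:,:,::-1])
E
```

```text
[ 0.47909714 -0.09124475  0.07863065] [-0.31543666  0.27406163 -2.10341161] [-0.0660181  -0.00828875 -0.01717283] [[ 0.     0.995 -0.095]
 [-0.    -0.095 -0.995]
 [-1.     0.     0.   ]]
```

View pics/c3.png

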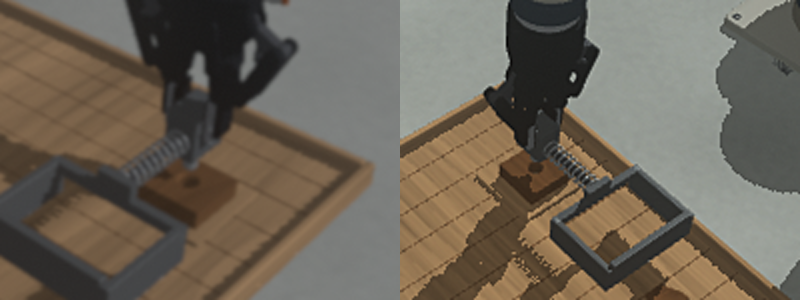

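{"name": "drive_tool", "arguments": {"rows": [[0.5,0,0,0],[0.4,0,0,0],[0.3,0,0,0],[0.2,0,0,0],[0.2,0,0,0],[0.2,0,0,0],[0,0,0,0]]}}

```text
time: 4.85
position: [0.4781, -0.0908, 0.0605]
tool_rot: [-0.523, -0.476, 0.523, -0.476]
contact_force: [-0.3, -0.1, -1.6]
opening: 0.318
```

{"name": "drive_tool", "arguments": {"rows": [[0.3,0,0,0],[0.3,0,0,0],[0.3,0,0,0],[0.3,0,0,0],[0,0,0,0]]}}

```text
time: 5.35
position: [0.4779, -0.0908, 0.0482]
tool_rot: [-0.523, -0.476, 0.523, -0.475]
contact_force: [1.2, -0.3, -1.3]
opening: 0.319
```

{"name": "drive_tool", "arguments": {"rows": [[0.2,0,0,0],[0.2,0,0,0],[0.1,0,0,0],[0,0,0,0],[0,0,0,0]]}}

```text
time: 5.85
position: [0.4783, -0.091, 0.0452]
tool_rot: [0.523, 0.475, -0.523, 0.476]
contact_force: [-6.2, 1.7, 19.5]
opening: 0.314
```

{"name": "drive_tool", "arguments": {"rows": [[0,0,0,0],[0,0,0,0],[0,0,0,0],[0,0,0,0]], "jaw": 5.5}}

```text
time: 6.25
position: [0.4782, -0.0909, 0.0435]
tool_rot: [-0.523, -0.476, 0.523, -0.476]
contact_force: [0.1, -0.3, -0.1]
opening: 0.647
```

{"name": "drive_tool", "arguments": {"rows": [[-2,0,0,0],[-3,0,0,0],[-4,0,0,0],[-4,0,0,0],[0,0,-2,0],[0,0,0,0]]}}

```text
time: 6.85
position: [0.4805, -0.07, 0.1747]
tool_rot: [0.523, 0.475, -0.522, 0.476]
contact_force: [-0.3, -0.4, -0.1]
opening: 0.642
```

```bash
python3 - <<'E'
from h import *
w=snap("wrist","w4");d=snap("side","d4");s=snap("scene","s4")
o=observe();print(o["position"],o["contact_force"])
a=w["image"]
b=cv2.resize(d["image"][180:360,280:520],(400,300),interpolation=2)
e=cv2.resize(s["image"][140:290,260:460],(400,300),interpolation=2)
cv2.imwrite("pics/c4.png",np.vstack([np.hstack([cv2.resize(a[0:360],(533,300),interpolation=3),cv2.resize(e,(267,200)).copy()[0:0].reshape(0,267,3) if 0 else cv2.copyMakeBorder(cv2.resize(e,(267,200)),0,100,0,0,0)]),np.hstack([b,cv2.resize(a[0:300,120:520],(400,300))])])[:,:,::-1])
E
```

```text
[ 0.47970892 -0.07101306  0.17305542] [-0.5607105  -0.62607852  0.31535488]
```

View pics/c4.png

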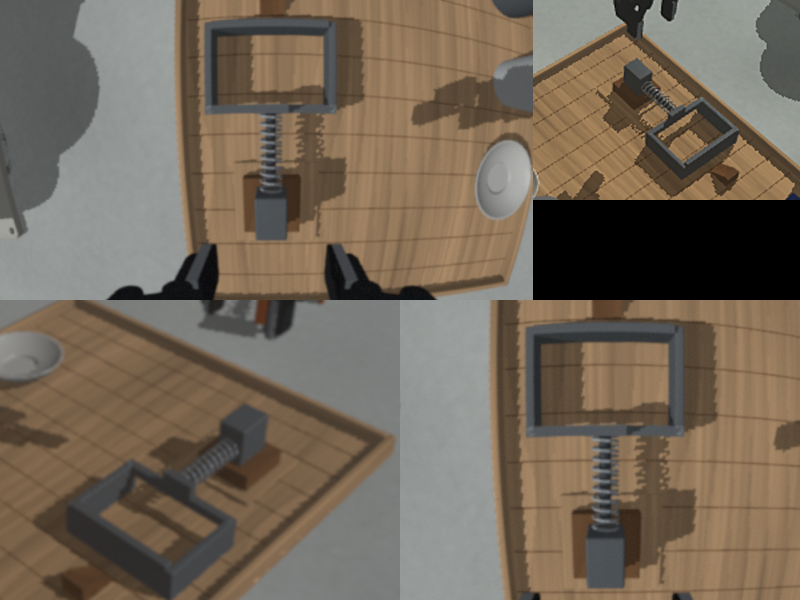

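```bash
python3 - <<'E'
from h import *
w=load("w4")
for p in[(247,26),(403,26),(246,134),(403,132)]: print(onz(w,*p,.044,True).round(4))
d=load("side0");s=load("scene0");w0=load("wrist0")
# refine cleat: dark-brown blob in each view
for c,(x0,y0,x1,y1),n in[(w0,(240,50,310,120),"w0"),(s,(385,255,420,285),"s0"),(d,(305,330,355,370),"d0")]:
    hsv=cv2.cvtColor(c["image"],cv2.COLOR_RGB2HSV)[y0:y1,x0:x1]
    print(n,np.percentile(hsv[...,2],[5,25,50,75]),np.percentile(hsv[...,1],[50,75,95]))
a=cv2.resize(w0["image"][45:120,235:310],(400,400),interpolation=2);b=cv2.resize(d["image"][325:375,305:355],(400,400),interpolation=2)
cv2.imwrite("pics/c5.png",np.hstack([a,b])[:,:,::-1])
E
```

```text
[0.4375 0.089  0.044 ]
[0.5518 0.0782 0.044 ]
[0.4287 0.0066 0.044 ]
[ 0.5445 -0.0028  0.044 ]
w0 [ 83.  96. 136. 144.] [ 99.   105.25 135.  ]
s0 [ 61.  96. 148. 157.] [115. 123. 143.]
d0 [ 61.  83. 110. 116.] [104. 112. 134.]
```

View pics/c5.png

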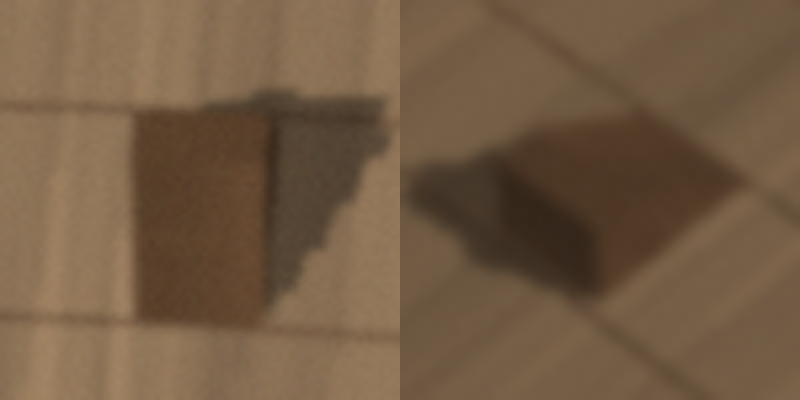

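{"name": "drive_tool", "arguments": {"rows": [[0,0,-3,0],[0,0,-4,0],[0,0,-3,0],[0,0,-1.5,0],[3,0,0,0],[4,0,0,0],[3,0,0,0],[0,0,0,0],[0,0,0,0]], "jaw": 5.0}}

```text
time: 7.9
position: [0.4908, 0.0432, 0.0737]
tool_rot: [-0.523, -0.476, 0.524, -0.475]
contact_force: [0.8, 0.5, 1.0]
opening: 0.587
```

```bash
python3 - <<'E'
from h import *
w=snap("wrist","w6");d=snap("side","d6")
o=observe();print(o["position"],o["contact_force"],o["opening"])
cv2.imwrite("pics/c6.png",np.hstack([cv2.resize(w["image"],(400,300)),cv2.resize(d["image"][180:360,240:480],(400,300),interpolation=2)])[:,:,::-1])
E
```

```text
[0.49192033 0.04319054 0.07503488] [ 1.04301645 -0.22079037  0.28524492] 0.5835529703927003
```

View pics/c6.png

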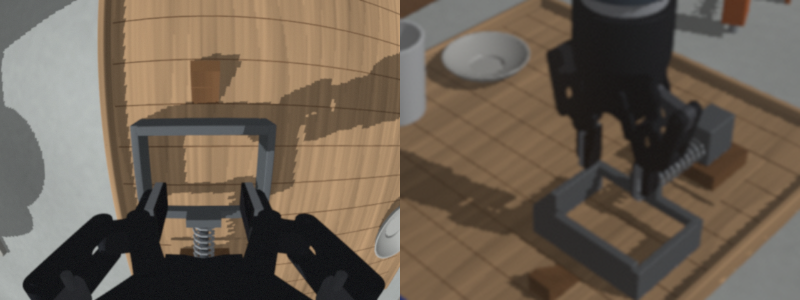

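{"name": "drive_tool", "arguments": {"rows": [[2,0,0,0],[1.5,0,0,0],[1,0,0,0],[0.9,0,0,0],[0,0,0,0],[0,0,-0.7,0],[0,0,-0.7,0],[0,0,-0.5,0],[0,0,-0.4,0],[0,0,0,0]]}}

```text
time: 9.0
position: [0.4934, 0.0669, 0.02]
tool_rot: [0.523, 0.476, -0.523, 0.476]
contact_force: [0.1, -1.0, 1.1]
opening: 0.587
```

{"name": "drive_tool", "arguments": {"rows": [[0,0,-0.5,0],[0,0,-0.5,0],[-0.1,0,-0.4,0],[-0.3,0,-0.4,0],[-0.3,0,-0.4,0],[-0.25,0,-0.4,0],[0,0,0,0]]}}

```text
time: 9.7
position: [0.4956, 0.0913, 0.0291]
tool_rot: [-0.522, -0.475, 0.524, -0.476]
contact_force: [0.8, -11.0, -1.7]
opening: 0.59
```

{"name": "drive_tool", "arguments": {"rows": [[-0.25,0,-0.4,0],[-0.25,0,-0.4,0],[-0.25,0,-0.4,0],[-0.25,0,-0.4,0],[-0.2,0,-0.4,0],[0,0,0,0]]}}

```text
time: 10.3
position: [0.4973, 0.1118, 0.041]
tool_rot: [-0.523, -0.475, 0.524, -0.476]
contact_force: [0.1, -8.2, -1.8]
opening: 0.583
```

```bash
python3 - <<'E'
from h import *
w=snap("wrist","w7");d=snap("side","d7")
o=observe();print(o["position"],o["contact_force"],o["opening"])
p=o["position"]-np.array([.478,-.0908,0]);print("f",p[0]*.0949+p[1]*.9955,"lat",p[0]*.9955-p[1]*.0949)
cv2.imwrite("pics/c7.png",np.hstack([cv2.resize(w["image"],(400,300)),cv2.resize(d["image"][190:370,240:480],(400,300),interpolation=2)])[:,:,::-1])
E
```

```text
[0.49710506 0.11155933 0.04078068] [-0.01087875 -7.80284605 -2.2890363 ] 0.5855827253543275
f 0.2032617844748815 lat -0.00018480981781175687
```

View pics/c7.png

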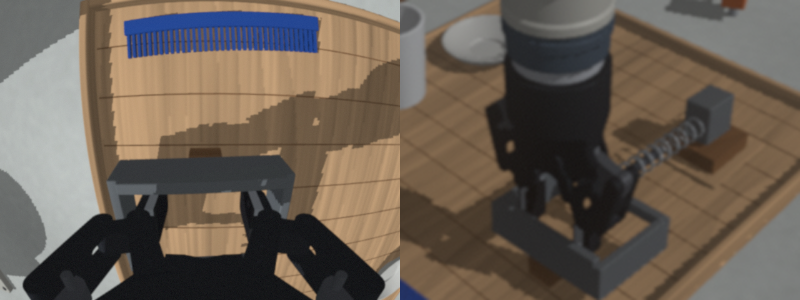

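{"name": "drive_tool", "arguments": {"rows": [[-0.1,0,-0.4,0],[0,0,-0.4,0],[0,0,-0.4,0],[0,0,-0.4,0],[0,0,-0.2,0],[0,0,0,0]]}}

```text
time: 11.0
position: [0.4987, 0.1292, 0.0416]
tool_rot: [-0.522, -0.475, 0.524, -0.476]
contact_force: [0.5, -10.4, -1.4]
opening: 0.582
```

{"name": "drive_tool", "arguments": {"rows": [[0.4,0,0,0],[0.4,0,0,0],[0.4,0,0,0],[0.4,0,0,0],[0.4,0,0,0],[0.2,0,0,0],[0,0,0,0]]}}

```text
time: 11.7
position: [0.4987, 0.129, 0.0197]
tool_rot: [-0.522, -0.475, 0.524, -0.476]
contact_force: [0.5, -11.0, 0.1]
opening: 0.582
```

```bash
python3 - <<'E'
from h import *
o=observe();print(o["position"],o["contact_force"],o["opening"])
p=o["position"]-np.array([.478,-.0908,0]);print("f",p[0]*.0949+p[1]*.9955,"lat",p[0]*.9955-p[1]*.0949)
w=snap("wrist","w8");d=snap("side","d8");s=snap("scene","s8")
w0=load("w7")
for n,c in(("w7",w0),("w8",w)):
    for z in(.044,.065): print(n,z,[onz(c,u,v,z,True).round(4).tolist() for u,v in((172,252),)])
# bar top dark mask outline in wrist: column profile at a few columns
for c in(w0,w):
    g=cv2.cvtColor(c["image"],cv2.COLOR_RGB2HSV)
    for u in(220,300,325,350,430): print(u,[(v,int(g[v,u,1]),int(g[v,u,2])) for v in range(210,330,8)])
E
```

```text
[0.49870572 0.12895218 0.01968339] [  0.53036154 -10.99131548   0.1173338 ] 0.5824757893146023
f 0.22072827014138305 lat -0.00024193413673624653
w7 0.044 [[0.4344, 0.1442, 0.044]]
w7 0.065 [[0.4448, 0.1508, 0.065]]
w8 0.044 [[0.4465, 0.1681, 0.044]]
w8 0.065 [[0.4569, 0.1747, 0.065]]
220 [(210, 96, 196), (218, 97, 198), (226, 97, 198), (234, 98, 187), (242, 98, 198), (250, 96, 199), (258, 13, 60), (266, 22, 59), (274, 25, 61), (282, 21, 61), (290, 18, 58), (298, 23, 102), (306, 25, 104), (314, 97, 190), (322, 96, 188)]
300 [(210, 96, 117), (218, 96, 119), (226, 95, 118), (234, 95, 116), (242, 97, 121), (250, 98, 115), (258, 18, 57), (266, 18, 58), (274, 22, 58), (282, 18, 57), (290, 22, 57), (298, 20, 64), (306, 24, 63), (314, 96, 120), (322, 94, 119)]
325 [(210, 96, 106), (218, 96, 106), (226, 99, 106), (234, 96, 106), (242, 139, 64), (250, 115, 71), (258, 23, 56), (266, 9, 57), (274, 18, 58), (282, 21, 60), (290, 17, 60), (298, 20, 65), (306, 20, 64), (314, 94, 109), (322, 95, 110)]
350 [(210, 93, 102), (218, 96, 104), (226, 94, 103), (234, 93, 99), (242, 131, 64), (250, 91, 67), (
[... 869 characters left out ...]
0), (218, 97, 189), (226, 93, 123), (234, 98, 115), (242, 97, 116), (250, 96, 114), (258, 81, 101), (266, 20, 64), (274, 31, 66), (282, 24, 63), (290, 21, 61), (298, 19, 67), (306, 18, 71), (314, 119, 75), (322, 125, 122)]
350 [(210, 97, 179), (218, 96, 175), (226, 96, 156), (234, 95, 107), (242, 95, 107), (250, 95, 107), (258, 76, 91), (266, 17, 61), (274, 32, 64), (282, 29, 61), (290, 28, 64), (298, 19, 68), (306, 22, 70), (314, 133, 121), (322, 128, 126)]
430 [(210, 94, 117), (218, 95, 116), (226, 94, 117), (234, 94, 114), (242, 95, 115), (250, 92, 116), (258, 42, 79), (266, 29, 61), (274, 16, 62), (282, 21, 61), (290, 26, 68), (298, 22, 69), (306, 19, 68), (314, 94, 193), (322, 91, 152)]
```

```bash
python3 - <<'E'
from h import *
F=np.array([.0949,.9955,0]);H=np.array([.478,-.0908,0])
for n,f in(("w7",.2033),("w8",.2207)):
    c=load(n)
    g=cv2.cvtColor(c["image"],cv2.COLOR_RGB2HSV)
    for u in(250,300,335,350):
        col=g[:,u,1].astype(int); v1=next(v for v in range(290,330) if col[v]>60)-.5
        v0=next(v for v in range(290,200,-1) if col[v]>60)+.5
        # brightness step between outer face/top and inner face
        r=[]
        for v,ff in((v1,f+.011),(v0,f+.019)):
            o,d=ray(c,u,v,True); t=(ff-(o-H)@F)/(d@F); r.append((o+t*d)[2])
        print(n,u,v0,v1,np.round(r,4))
E
```

```text
w7 250 254.5 325.5 [0.0753 0.0255]
w7 300 252.5 309.5 [0.063  0.0225]
w7 335 250.5 308.5 [0.0621 0.0196]
w7 350 250.5 307.5 [0.0614 0.0196]Traceback (most recent call last):
  File "<stdin>", line 7, in <module>
StopIteration
```

```bash
python3 - <<'E'
from h import *
F=np.array([.0949,.9955,0]);H=np.array([.478,-.0908,0])
c=load("w8");f=.2207
g=cv2.cvtColor(c["image"],cv2.COLOR_RGB2HSV)
for u in(290,300,310,325,335,350):
    col=g[:,u,1].astype(int); v1=next((v for v in range(290,340) if col[v]>60),0)-.5
    v0=next(v for v in range(290,200,-1) if col[v]>60)+.5
    r=[]
    for v,ff in((v1,f+.011),(v0,f+.019)):
        o,d=ray(c,u,v,True); t=(ff-(o-H)@F)/(d@F); r.append((o+t*d)[2])
    print(u,v0,v1,np.round(r,4))
E
```

```text
290 259.5 310.5 [0.0429 0.0109]
300 259.5 310.5 [0.0428 0.0109]
310 259.5 311.5 [0.0435 0.0109]
325 258.5 311.5 [0.0435 0.0096]
335 258.5 311.5 [0.0435 0.0096]
350 258.5 310.5 [0.0428 0.0096]
```

{"name": "drive_tool", "arguments": {"rows": [[0,0,0.2,0],[0,0,0.2,0],[0,0,0.2,0],[0,0,0.3,0],[0,0,0.4,0],[0,0,0.4,0],[0,0,0,0]]}}

```text
time: 12.55
position: [0.4975, 0.113, 0.0202]
tool_rot: [0.523, 0.476, -0.523, 0.476]
contact_force: [-0.4, 0.0, -1.1]
opening: 0.584
```

{"name": "drive_tool", "arguments": {"rows": [[-2,0,0,0],[-4,0,0,0],[-4,0,0,0],[0,0,4,0],[0,0,4,0],[0,0,4,0],[0,0,4,0],[0,0,3,0],[0,0,1.4,0],[0,0,0,0]], "jaw": 5}}

```text
time: 13.55
position: [0.4782, -0.0911, 0.1202]
tool_rot: [0.524, 0.475, -0.524, 0.475]
contact_force: [-0.1, -0.1, 0.1]
opening: 0.583
```

{"name": "drive_tool", "arguments": {"rows": [[1,0,0,0],[1,0,0,0],[0.6,0,0,0],[0,0,0,0],[0,0,0,0]], "jaw": 0}}

```text
time: 14.05
position: [0.4782, -0.0893, 0.094]
tool_rot: [-0.523, -0.476, 0.523, -0.476]
contact_force: [0.0, -0.3, -0.3]
opening: 0.002
```

Now press gently, feeling for contact (seated top expected near z = 0.089−0.020 = 0.069).

{"name": "drive_tool", "arguments": {"rows": [[0.5,0,0,0],[0.5,0,0,0],[0.5,0,0,0],[0.3,0,0,0],[0.2,0,0,0],[0.2,0,0,0],[0,0,0,0]]}}

```text
time: 14.75
position: [0.4782, -0.0899, 0.072]
tool_rot: [-0.523, -0.476, 0.523, -0.476]
contact_force: [-0.3, -0.2, -0.1]
opening: -0.002
```

{"name": "drive_tool", "arguments": {"rows": [[0.1,0,0,0],[0.1,0,0,0],[0.1,0,0,0],[0.1,0,0,0],[0,0,0,0]]}}

```text
time: 15.25
position: [0.4788, -0.0904, 0.0691]
tool_rot: [0.523, 0.475, -0.523, 0.476]
contact_force: [-2.0, -1.7, 11.1]
opening: 0.003
```

{"name": "drive_tool", "arguments": {"rows": [[0.05,0,0,0],[0,0,0,0],[0,0,0,0],[-0.5,0,0,0],[-2,0,0,0],[-4,0,0,0],[-4,0,0,0],[-2,0,3,0],[0,0,3,0],[0,0,0,0]]}}

```text
time: 16.25
position: [0.4726, -0.152, 0.1931]
tool_rot: [-0.524, -0.475, 0.524, -0.476]
contact_force: [1.0, 0.6, -0.7]
opening: -0.001
```

```bash
python3 - <<'E'
from h import *
o=observe();print(o["position"],o["contact_force"])
w=snap("wrist","w9");d=snap("side","d9");s=snap("scene","s9")
cv2.imwrite("pics/c9.png",np.vstack([np.hstack([cv2.resize(w["image"],(400,300)),cv2.resize(d["image"][190:400,240:520],(400,300),interpolation=2)]),np.hstack([cv2.resize(s["image"][140:290,270:470],(400,300),interpolation=2),cv2.resize(w["image"][0:300,120:520],(400,300))])])[:,:,::-1])
E
```

```text
[ 0.47264079 -0.15201733  0.19313383] [ 1.0047624   0.64394882 -0.68880698]
```

View pics/c9.png

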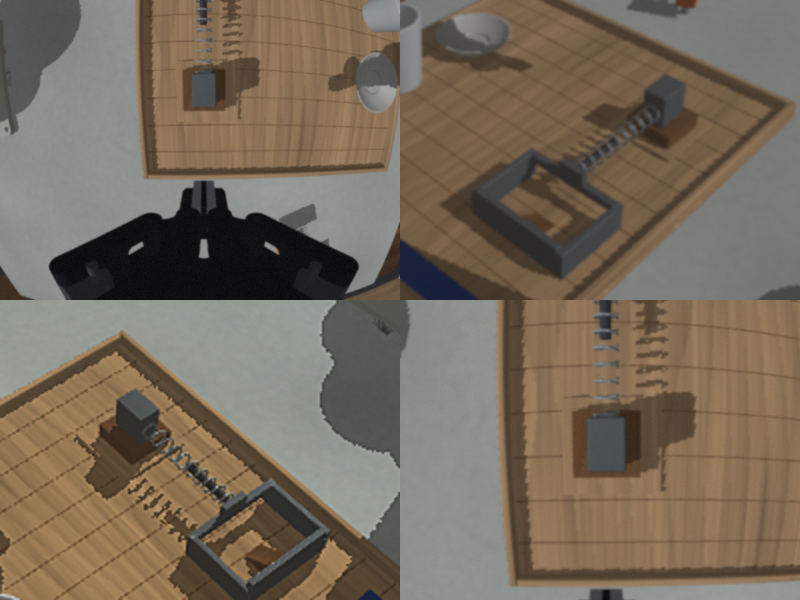

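```bash
python3 -c "
from rig import *
print(sign_off())"
```

```text
the job is handed in; nothing more can be done
None
```

The spring is fitted and the job was handed in at about 16 s of the 72 s allowed. No verdict came back.

- **Pin:** I gripped the head, carried it to the block and lowered the pin into the hole with the spring slack. It stopped at the expected height with 19.5 N of push-back, so I took it as fully down.
- **Frame:** I pushed the cross bar up the ramp and about 5 mm past the cleat's back face, then let it down. The wrist image put its lower edge 2–3 mm above the tray floor. The push force was 11 N and fell to zero when I backed the fingers off, so the cleat holds the bar.
- **Last press:** I pressed the head once more. It met the fingers at z = 0.069 m, the seated height, at about 11 N, so the pin had not lifted.
- **Final pictures:** They show the head on the block, the coil stretched, the cleat inside the frame against the bar, and the arm clear. No check failed or disagreed. I did not measure the pump, cup, dish and comb at the end, but the arm never worked near them. The last views show the dish fully and only parts of the cup and comb; the pump is not in them.

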